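Ram the stuck coffee capsules home in their tube

ROBOT

A 6-joint arm with a two-finger parallel gripper is mounted at the origin on the work surface. World frame = base frame: x ahead of the robot, y to its left, z up, the work surface at z = 0. Lengths are in m, angles in rad, forces in N, time in s.
With the tool pointing down it reaches from about 0.275 to 0.85 m from the base axis. Payload 19 kg.
Tool frame: the origin (TCP) lies at the very end of the fingers, on their centre line; the grasp point (between the pads) lies 19 mm behind it; x points along the fingers, z is the direction in which the jaws open and shut, and the axes are right-handed (so a half turn about x gives the same grasp; the last joint's range is limited). The gripper opens to 85 mm and grips with 20 to 120 N. Pads are 22 mm wide; open, the fingers measure 114 mm over their backs; the gripper's body (76 mm by 85 mm) begins 54 mm behind the grasp point. The pads swing forward as they close: fully open they stand 13 mm farther back than shut.
Start: joints at [1.148, 0.15, 1.437, -0, 1.554, -0.134], TCP at [0.164, 0.551, 0.231] pointing down, gripper open.
Joint ranges: [-2.8, 2.8], [-0.68, 2.1], [0.12, 2.68], [-1.39, 4.53], [0.16, 2.79], [-2.81, 2.81]. Speed limits (rad/s): [1.89, 1.89, 2.22, 3.01, 3.01, 3.01].

INTERFACE

Orientations are given as a rotation vector (axis times angle).
In Python, from cell import arm gives the robot as it stands. The module is installed in compiled form; this text tells all that it offers.
- The arm moves only by the shell command python3 -m crank 'ROWS' [FORCE]. ROWS is JSON, a list of rows, each a list of 7 numbers: the turn, a rotation vector about the tool's x, y, z in units of 120 degrees (1.0 is 120 degrees), then the shift along the tool's x, y, z in units of 0.15 m (1.0 is 0.15 m), then the closure, from -1 (fully open) to 1 (shut). A call has exactly 8 rows; each row shifts and turns the pose as measured when the row begins, along the tool's axes as they then stand; what a row does not reach is not made up. A row lasts 1/10 s, in which the tool goes at most 50 mm and 8.59 degrees, less where a joint would pass 70% of its speed; a pose out of reach is approached as far as the arm can. A call with a number of a shift or a turn outside -1 to 1 is refused whole. A call with a gripper value outside its range is refused whole. The fingers move at their own pace and stop on an object; FORCE is the grip in N (left out, the last holds). Time passes only in rows, so rows that do not move let the fingers close, or fill a call up. It gives the time, the measured TCP pose, the force and the opening at its end, in the units of the state.
- arm.get_obs(): the state, without advancing time (a new reading comes with each control period).
- arm.get_image(name): name is "scene" or "top"; returns a dict with "img" (384x512x3 uint8, red, green, blue), "mtx" (3x3 intrinsics, pixels), "view" (4x4, takes a point from world to camera coordinates). Camera axes: x right, y up, looking along -z (the intrinsics and any distortion apply to the point x, -y, -z); pixel columns grow to the right and rows downward; lengths in m; the calibration is good to about 2 mm. A picture is of the moment at which its call begins. There is no depth.
- arm.close_job(): hands the job in, once; it reports no verdict.
The state is a dict: "t": time; "joint_pos": joint angles; "dq": joint speeds; "tau": joint torques, N m; "position": TCP position; "tcp_rot": TCP orientation; "ft_force": force on the tool from outside, world axes, zero at the start; "wrist_torque": the same for the moment, N m; "finger_gap": finger opening in m.
Only numpy, scipy, OpenCV 4.12 (cv2) and the standard library are available. Lean on these libraries where they do the work, as an engineer would, in place of code of your own. Each camera call takes 0.05 s, during which the arm holds its last target. There are 200 camera calls.

TASK

The coffee capsules in one of the two upright clear tubes have stuck part-way down. Take the long plain wooden rod out of the wooden block, push the stuck capsules down with it until they sit firmly on the bottom of their tube, pressing firmly at the end, then let go and leave the rod standing in that tube.

Things in the scene. Friction and masses are not known exactly. Their poses are not given: they have to be found in the camera images.
- rod_center (a point): Middle of the rod (half-way up): a plain straight round rod of light wood, 26 mm in diameter, 170 mm long, about 80 g, loose. z runs along it to the top end; foot and top end lie 85 mm from this point. It stands upright in one of the two holes of the wooden block, foot 10 mm above the table, upper 140 mm clear.
- block: Wooden block with two round holes, fixed, 75 x 215 x 40 mm high; origin at the centre of its underside, y along its length. Holes 34 mm wide and 30 mm deep at y = -65 and +65 mm. One holds the rod; the other a shorter potato masher (round handle, flat 60 mm disc head on top, 120 mm above the table), not needed. Either may be in either hole.
- tube: The tube with the stuck capsules, fixed, upright, clear, bore 46 mm, wall 3 mm, on a round steel foot 90 mm wide. Origin: centre of the foot's underside; z up the axis. Flared steel mouth: rim at 130 mm, 66 mm wide inside, narrowing to the bore at 112 mm. Inner bottom at 10 mm. A twin tube with its capsules already at the bottom stands at least 110 mm away.
- capsules (a joint): How far (m) the stuck pair of copper-coloured capsules (42 mm wide, together 60 mm high, moving as one) has slid down. At 0 their flat top is 115 mm above the tube's origin; at 0.045 they are on the bottom, top at 70 mm. Starts at 0 to 0.015. They slide against a drag of about 4 N, stay where left and stop dead at the bottom.

How it is judged:
By the outcome, as a careful person would: the job done as asked, in the order asked, and still so for the second after the job is handed in, with the robot touching nothing.
It also fails if it takes over 38 s, if anything falls off the work surface, if the arm or the gripper's body presses on something with over 40 N, if the wrist force passes 120 N, or if a joint passes its speed limit or range.

## Working session

There is one attempt and no reset: what is moved stays moved. The work goes in short steps, Python scripts to look and compute and a shell command to move; the robot and the scene stay as the last step left them, time stands still between calls to the robot, and variables do not carry over. Pictures are saved under pics/ and viewed, about 8 in all and at most 12, crops included, and the job is handed in when it is done.

```bash
mkdir -p pics
python3 - <<'E'
from cell import arm
import cv2,numpy as np
o=arm.get_obs(); print({k:np.round(v,3).tolist() for k,v in o.items()})
for n in("scene","top"):
    d=arm.get_image(n); cv2.imwrite(f"pics/{n}0.png",d["img"][:,:,::-1]); np.savez(f"pics/{n}0.npz",**d)
    print(n,d.keys(),np.round(d["mtx"],1).tolist(),np.round(d["view"],3).tolist())
E
```

```text
{'t': 0.0, 'joint_pos': [1.148, 0.151, 1.438, -0.0, 1.554, -0.134], 'dq': [0.0, -0.001, -0.001, 0.001, 0.001, 0.0], 'tau': [0.0, -71.306, -57.087, -0.0, 0.009, -0.0], 'position': [0.164, 0.551, 0.231], 'tcp_rot': [-0.995, 1.333, 0.994], 'ft_force': [-0.214, 0.535, 0.21], 'wrist_torque': [0.03, -0.01, -0.012], 'finger_gap': 0.086}
scene dict_keys(['img', 'mtx', 'view']) [[419.9, 0.0, 259.0], [0.0, 419.9, 192.2], [0.0, 0.0, 1.0]] [[-0.805, 0.594, -0.006, 0.405], [-0.46, -0.617, 0.638, 0.226], [0.375, 0.516, 0.77, -1.223], [0.0, 0.0, 0.0, 1.0]]
top dict_keys(['img', 'mtx', 'view']) [[390.7, 0.0, 259.2], [0.0, 390.7, 188.7], [0.0, 0.0, 1.0]] [[-0.007, -1.0, 0.017, 0.021], [0.999, -0.006, 0.034, -0.505], [-0.034, 0.018, 0.999, -0.976], [0.0, 0.0, 0.0, 1.0]]
```

View pics/scene0.png

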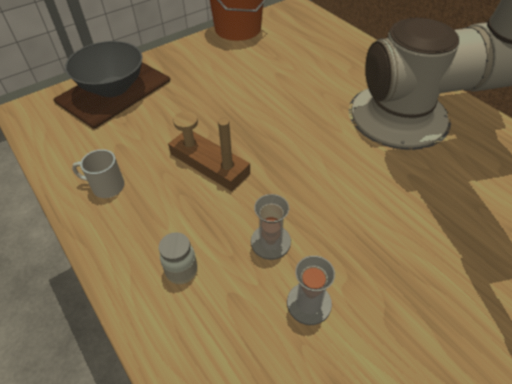

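View pics/top0.png

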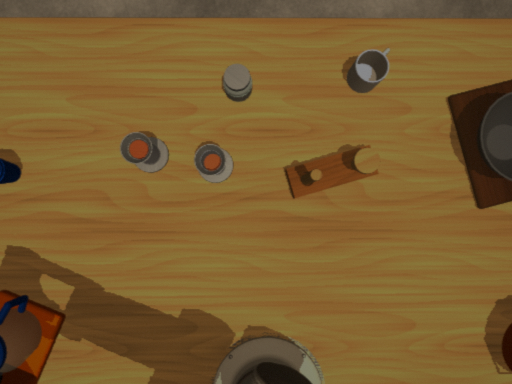

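The scene picture shows the block with the rod at about (226,145) and the masher at (187,130). The tubes are at (270,228) and (314,290), and the right-hand one has copper near its mouth, so that is the stuck one. In the top picture it is the left tube, around (138,150), and the rod top is near (316,175).

```bash
cat > h.py <<'E'
import numpy as np
def ray(d,u,v):
    K,V=d["mtx"],d["view"];R,t=V[:3,:3],V[:3,3]
    c=np.linalg.inv(K)@[u,v,1]; return -R.T@t, R.T@(c*[1,-1,-1])
def onz(d,u,v,z):
    o,r=ray(d,u,v); return o+r*(z-o[2])/r[2]
def proj(d,p):
    q=d["view"][:3,:3]@p+d["view"][:3,3]; w=d["mtx"]@(q*[1,-1,-1]); return w[:2]/w[2]
E
python3 - <<'E'
import cv2,numpy as np
from h import *
a=cv2.imread("pics/top0.png");b=cv2.imread("pics/scene0.png")
def crop(im,x,y,w,h,s): return cv2.resize(im[y:y+h,x:x+w],(w*s,h*s),interpolation=cv2.INTER_CUBIC)
A=crop(a,115,125,66,50,6);B=crop(a,280,140,66,60,6);C=crop(b,280,250,66,80,6)[:300];D=crop(b,200,110,66,60,6)
C=crop(b,280,250,66,50,6)
cv2.imwrite("pics/c1.png",np.vstack([np.hstack([A,C]),cv2.resize(np.hstack([B,D]),(792,360))[:300]]))
# copper tops
for n,im in(("top",a),("scene",b)):
    d=np.load(f"pics/{n}0.npz"); h=cv2.cvtColor(im,cv2.COLOR_BGR2HSV)
    m=cv2.inRange(h,(0,130,110),(12,255,255)); k,l,s,c=cv2.connectedComponentsWithStats(m)
    for i in range(1,k):
        if s[i,4]>30: print(n,c[i].round(1),s[i].tolist(),onz(d,*c[i],.11).round(3))
d=np.load("pics/top0.npz")
print("rod top",onz(d,316,175,.18))
E
```

```text
top [138.3 148.7] [129, 140, 19, 18, 263] [0.594 0.292 0.11 ]
top [211.6 161. ] [204, 154, 16, 15, 187] [0.565 0.126 0.11 ]
top [ 48.7 322.1] [42, 314, 18, 20, 102] [0.21  0.487 0.11 ]
top [ 41.6 357.2] [26, 335, 27, 41, 117] [0.133 0.502 0.11 ]
scene [313.6 277.8] [303, 268, 22, 20, 358] [0.594 0.291 0.11 ]
rod top [ 0.52743971 -0.09836716  0.18      ]
```

View pics/c1.png

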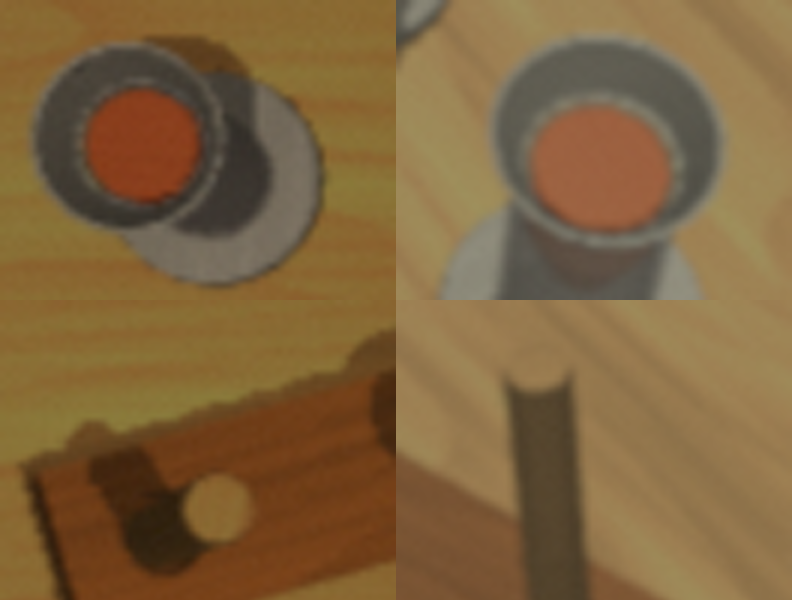

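The crop shows the rod top centred at (315.9,174.4) in top and about (223.6,120.4) in scene. The stuck tube's rim is centred near (136.2,147.4) in top, and its copper disc lies just below the mouth throat. Next I triangulate these points.

```bash
cat >> h.py <<'E'
def tri(d1,p1,d2,p2):
    A=np.zeros((3,3));b=np.zeros(3);rs=[ray(d1,*p1),ray(d2,*p2)]
    for o,r in rs:
        r=r/np.linalg.norm(r);P=np.eye(3)-np.outer(r,r);A+=P;b+=P@o
    x=np.linalg.solve(A,b);res=[np.linalg.norm(np.cross(x-o,r/np.linalg.norm(r)))*1000 for o,r in rs]
    return x.round(4),np.round(res,1)
E
python3 - <<'E'
import cv2,numpy as np
from h import *
from cell import arm
from scipy.spatial.transform import Rotation as Ro
T=np.load("pics/top0.npz");S=np.load("pics/scene0.npz")
T=dict(T);S=dict(S)
f=lambda cx,cy,x,y:(x+(cx+.5)/6-.5,y+(cy+.5)/6-.5)
rim=f(130,137,115,125); print("rim",onz(T,*rim,.13), "scene rim",onz(S,*f(607-396,142,280,250),.13))
print("copper",tri(T,(138.3,148.7),S,(313.6,277.8)))
print("foot top", onz(T,*f(220,180,115,125),.005))
print("rodtop",onz(T,*f(218,209,280,140),.18),onz(S,*f(540-396,65,200,110),.18),tri(T,f(218,209,280,140),S,f(540-396,65,200,110)))
# block outline top face
h=cv2.cvtColor(cv2.imread("pics/top0.png"),cv2.COLOR_BGR2HSV)
print("hsv block",h[185,300],h[165,340],"table",h[200,250])
img=cv2.imread("pics/top0.png")
m=((h[...,0]<14)&(h[...,1]>100)).astype(np.uint8)*255
m[:, :275]=0;m[:,390:]=0;m[:140]=0;m[205:]=0
m=cv2.morphologyEx(m,cv2.MORPH_CLOSE,np.ones((3,3)));c=max(cv2.findContours(m,0,2)[0],key=cv2.contourArea)
r=cv2.minAreaRect(c);print(r,[onz(T,*p,.04)[:2].round(3).tolist() for p in cv2.boxPoints(r)])
print(Ro.from_rotvec(arm.get_obs()["tcp_rot"]).as_matrix().round(3))
E
```

```text
rim [0.59407027 0.29010244 0.13      ] scene rim [0.59460886 0.29190436 0.13      ]
copper (array([0.5939, 0.291 , 0.111 ]), array([0.2, 0.2]))
foot top [0.59340892 0.28936643 0.005     ]
rodtop [ 0.52866129 -0.09820721  0.18      ] [ 0.52709531 -0.09984651  0.18      ] (array([ 0.5284, -0.0978,  0.1821]), array([0.1, 0.1]))
hsv block [ 13 206 114] [ 13 200 107] table [ 16 169 137]
((330.81134033203125, 171.33961486816406), (29.944602966308594, 87.08659362792969), 74.05460357666016) [[0.552, -0.045], [0.61, -0.252], [0.539, -0.271], [0.482, -0.064]]
[[-0.    -0.959  0.285]
 [-0.001  0.285  0.959]
 [-1.     0.    -0.001]]
```

```bash
python3 -m crank '[[0,0,0,0,-0.22,-0.215,-1],[0,0,0,0,-0.22,-0.215,-1],[0,0,0,0,-0.22,-0.215,-1],[0,0,0,0,-0.22,-0.215,-1],[0,0,0,0,-0.22,-0.215,-1],[0,0,0,0,-0.22,-0.215,-1],[0,0,0,0,-0.22,-0.215,-1],[0,0,0,0,-0.22,-0.215,-1]]' 60
cat > go.py <<'E'
import sys,numpy as np
from cell import arm
from scipy.spatial.transform import Rotation as Ro
o=arm.get_obs();R=Ro.from_rotvec(o["tcp_rot"]).as_matrix();p=np.array(o["position"])
g=np.array(list(map(float,sys.argv[1:4])))
# desired attitude: tool x straight down, z as started
D=np.array([[0,-.959,.285],[0,.285,.959],[-1,0,0]]).T.T
print("t",round(o["t"],2),"pos",p.round(4),"gap",round(float(o["finger_gap"]),4),"F",np.round(o["ft_force"],1))
print("shift units",(R.T@(g-p)/.15).round(3),"turn units",(Ro.from_matrix(R.T@D).as_rotvec()/np.radians(120)).round(4))
E
python3 go.py .528 -.098 .231
```

```text
t: 0.9
position: [0.3452, 0.2202, 0.2278]
tcp_rot: [-1.003, 1.334, 1.0]
ft_force: [0.4, 0.7, 0.7]
finger_gap: 0.0854
t 0.9 pos [0.3452 0.2202 0.2278] gap 0.0854 F [0.4 0.7 0.7]
shift units [-0.016 -1.757 -1.702] turn units [ 0.0043 -0.0023 -0.0008]
```

```bash
python3 -m crank '[[0,0,0,-0.01,-0.22,-0.213,-1],[0,0,0,-0.01,-0.22,-0.213,-1],[0,0,0,0,-0.22,-0.213,-1],[0,0,0,0,-0.22,-0.213,-1],[0,0,0,0,-0.22,-0.213,-1],[0,0,0,0,-0.22,-0.213,-1],[0,0,0,0,-0.22,-0.213,-1],[0,0,0,0,-0.22,-0.213,-1]]'
python3 go.py .528 -.098 .121
python3 - <<'E'
from cell import arm
import cv2,numpy as np
a=arm.get_image("top");b=arm.get_image("scene")
f=lambda d,x,y,w,h:cv2.resize(d["img"][y:y+h,x:x+w,::-1],(400,400),interpolation=cv2.INTER_CUBIC)
cv2.imwrite("pics/c2.png",np.hstack([f(a,270,120,100,100),f(b,165,70,110,110)]))
E
```

```text
t: 1.7
position: [0.5316, -0.1143, 0.2313]
tcp_rot: [-1.001, 1.333, 0.999]
ft_force: [1.4, 2.5, -0.2]
finger_gap: 0.0855
t 1.7 pos [ 0.5316 -0.1143  0.2313] gap 0.0855 F [ 1.4  2.5 -0.2]
shift units [0.735 0.053 0.1  ] turn units [ 0.0035 -0.0018 -0.0005]
```

View pics/c2.png

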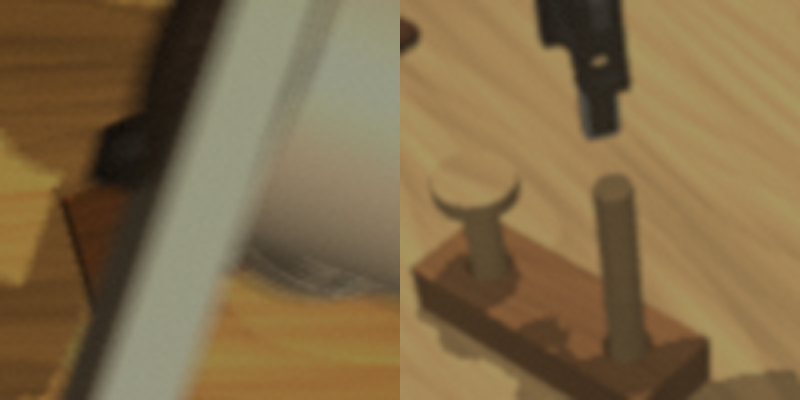

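In the right half, the fingers are above and slightly behind the rod top, whose crop position is about (612,188). The arm blocks the top view. I'll correct xy first and then descend.

```bash
python3 -m crank '[[0,0,0,0,0.05,0.1,-1],[0,0,0,0,0,0,-1],[0,0,0,0,0,0,-1],[0,0,0,0.1,0,0,-1],[0,0,0,0.15,0,0,-1],[0,0,0,0.15,0,0,-1],[0,0,0,0.1,0,0,-1],[0,0,0,0,0,0,-1]]'
python3 go.py .528 -.098 .121
```

```text
t: 2.6
position: [0.5267, -0.0951, 0.1489]
tcp_rot: [-1.0, 1.335, 1.001]
ft_force: [-0.3, 1.1, -0.0]
finger_gap: 0.0853
t 2.6 pos [ 0.5267 -0.0951  0.1489] gap 0.0853 F [-0.3  1.1 -0. ]
shift units [ 0.186 -0.014 -0.016] turn units [ 0.0037 -0.002  -0.0016]
```

```bash
python3 -m crank '[[0,0,0,0.1,-0.014,-0.016,-1],[0,0,0,0.08,0,0,-1],[0,0,0,0,0,0,-1],[0,0,0,0,0,0,1],[0,0,0,0,0,0,1],[0,0,0,0,0,0,1],[0,0,0,0,0,0,1],[0,0,0,0,0,0,1]]' 30
python3 go.py .528 -.098 .281
```

```text
t: 3.4
position: [0.5286, -0.097, 0.124]
tcp_rot: [-1.004, 1.332, 0.999]
ft_force: [0.6, -0.6, -1.4]
finger_gap: 0.0251
t 3.4 pos [ 0.5286 -0.097   0.124 ] gap 0.0251 F [ 0.6 -0.6 -1.4]
shift units [-1.047e+00  1.000e-03 -1.200e-02] turn units [ 0.0046 -0.0021  0.0003]
```

```bash
python3 -m crank '[[0,0,0,0,0,0,1],[0,0,0,0,0,0,1],[0,0,0,-0.15,0,0,1],[0,0,0,-0.2,0,0,1],[0,0,0,-0.2,0,0,1],[0,0,0,-0.2,0,0,1],[0,0,0,-0.2,0,0,1],[0,0,0,-0.15,0,0,1]]' 80
python3 go.py .594 .291 .281
python3 - <<'E'
from cell import arm
import cv2
b=arm.get_image("scene")["img"][40:220,140:380,::-1]
cv2.imwrite("pics/c3.png",cv2.resize(b,(720,540)))
E
```

```text
t: 4.2
position: [0.527, -0.0958, 0.2912]
tcp_rot: [-0.999, 1.336, 1.005]
ft_force: [-0.1, -0.5, -1.2]
finger_gap: 0.0238
t 4.2 pos [ 0.527  -0.0958  0.2912] gap 0.0238 F [-0.1 -0.5 -1.2]
shift units [0.06  0.282 2.602] turn units [ 0.0045 -0.0018 -0.0033]
```

View pics/c3.png

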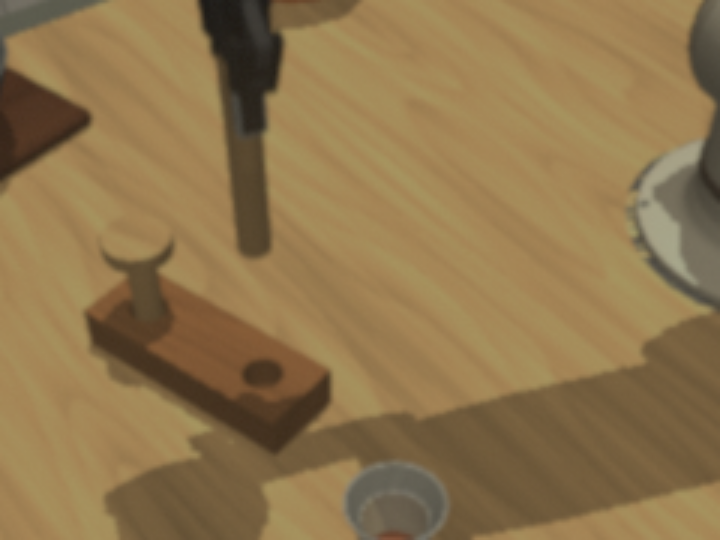

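The rod is held upright and has left the hole; its foot is at crop (255,247). Now I move it across to the tube.

```bash
python3 -m crank '[[0,0,0,0,0.035,0.2,1],[0,0,0,0,0.035,0.3,1],[0,0,0,0,0.035,0.32,1],[0,0,0,0,0.035,0.32,1],[0,0,0,0,0.035,0.32,1],[0,0,0,0,0.035,0.32,1],[0,0,0,0,0.035,0.3,1],[0,0,0,0,0.035,0.2,1]]'
python3 go.py .594 .291 .281
```

```text
t: 5.05
position: [0.584, 0.253, 0.2932]
tcp_rot: [-0.998, 1.336, 0.993]
ft_force: [0.6, -0.5, -0.7]
finger_gap: 0.0245
t 5.05 pos [0.584  0.253  0.2932] gap 0.0245 F [ 0.6 -0.5 -0.7]
shift units [0.08  0.008 0.262] turn units [ 0.0008 -0.0024  0.    ]
```

```bash
python3 -m crank '[[0,0,0,0,0.005,0.13,1],[0,0,0,0,0,0.08,1],[0,0,0,0,0,0,1],[0,0,0,0,0,0,1],[0,0,0,0,0,0,1],[0,0,0,0,0,0,1],[0,0,0,0,0,0,1],[0,0,0,0,0,0,1]]'
python3 go.py .594 .291 .281
python3 - <<'E'
from cell import arm
import cv2,numpy as np
d=arm.get_image("scene");b=d["img"][130:340,220:420,::-1];t=arm.get_image("top")["img"][100:200,90:190,::-1]
cv2.imwrite("pics/c4.png",np.hstack([cv2.resize(b,(500,525),interpolation=cv2.INTER_CUBIC),np.vstack([cv2.resize(t,(300,300)),np.zeros((225,300,3),np.uint8)])]))
cv2.imwrite("pics/s4.png",d["img"][:,:,::-1])
E
```

```text
t: 5.85
position: [0.5921, 0.2851, 0.2915]
tcp_rot: [-0.999, 1.337, 0.995]
ft_force: [-0.7, -0.2, -0.3]
finger_gap: 0.0242
t 5.85 pos [0.5921 0.2851 0.2915] gap 0.0242 F [-0.7 -0.2 -0.3]
shift units [ 0.07  -0.001  0.042] turn units [ 0.0013 -0.003  -0.0007]
```

View pics/c4.png

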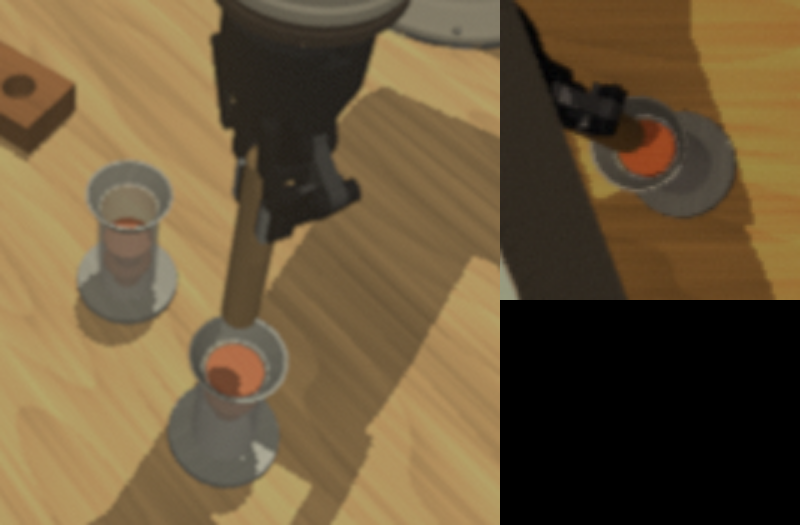

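The left part shows the rod with its foot near crop (240,318), above the stuck tube's mouth at (239,358). I compare this with the predicted projection.

Run:
```python
import cv2,numpy as np
from h import *
S=dict(np.load("pics/scene0.npz"))
q=lambda p:((proj(S,np.array(p))-[220,130]+.5)*2.5-.5).round(1)
x,y,z=.5921,.2851,.2915
for h in(-.114,-.104,0,.056): print(h,q([x,y,z+h]))
print("rim",q([.594,.291,.13]))
im=cv2.imread("pics/s4.png"); h=cv2.cvtColor(im,cv2.COLOR_BGR2HSV)
for r in range(212,264,4): print(r,[tuple(h[r,c]) and f"{h[r,c,0]}/{h[r,c,2]}" for c in range(302,334,2)])
```

```text
-0.114 [240.5 315.7]
-0.104 [242. 308.]
0 [259.3 216.5]
0.056 [270.6 156.9]
rim [237.4 357.5]
212 ['18/178', '19/180', '20/178', '20/179', '19/179', '19/180', '18/156', '19/87', '17/85', '18/87', '17/86', '18/59', '19/45', '19/39', '20/40', '19/38']
216 ['18/174', '18/178', '18/178', '19/179', '20/179', '20/179', '19/140', '18/81', '18/86', '17/88', '18/78', '19/73', '27/79', '18/49', '18/39', '18/38']
220 ['18/178', '18/175', '18/174', '17/178', '18/177', '19/175', '19/106', '17/83', '17/87', '17/88', '17/68', '22/77', '24/71', '20/41', '16/40', '18/38']
224 ['18/174', '18/177', '18/176', '18/179', '18/177', '18/159', '17/90', '17/87', '18/89', '18/92', '19/81', '27/80', '21/59', '14/38', '17/40', '18/47']
228 ['18/165', '18/168', '18/172', '18/173', '18/177', '18/138', '18/82', '18/87', '18/89', '17/92', '18/93', '17/94', '18/90', '18/93', '19/166', '18/181']
232 ['18/177', '18/176', '18/170', '18/169', '18/166', '18/103', '18/84', '18/88', '18/91', '17/92', '17/93', '18/93', '17/89', '18/132', '18/178', '19/179']
236 ['19/178', '18/175', '18/176', '18/179', '18/159', '19/90', '18/
[... 336 characters left out ...]
, '18/90', '18/87', '18/88', '18/145', '18/147', '17/119', '18/125']
248 ['19/179', '19/179', '20/179', '20/161', '18/91', '18/86', '18/90', '19/91', '18/91', '18/89', '18/87', '18/100', '18/119', '18/110', '18/112', '18/114']
252 ['22/180', '20/180', '19/179', '19/140', '18/83', '17/89', '18/92', '18/92', '18/91', '18/89', '17/86', '18/107', '18/122', '18/124', '17/117', '18/110']
256 ['21/178', '20/171', '20/156', '20/115', '18/87', '18/89', '18/92', '18/91', '18/90', '18/87', '18/93', '18/117', '18/121', '18/122', '18/123', '18/123']
260 ['22/101', '24/93', '24/94', '26/101', '24/104', '20/98', '17/94', '17/92', '19/93', '20/99', '24/106', '26/116', '24/125', '18/128', '17/120', '18/122']
```

Prediction and picture agree within a pixel, so the rod is straight and its foot is where expected. I correct xy and lower it.

```bash
python3 -m crank '[[0,0,0,0,0,0.04,1],[0,0,0,0,0,0,1],[0,0,0,0.08,0,0,1],[0,0,0,0.1,0,0,1],[0,0,0,0.1,0,0,1],[0,0,0,0.08,0,0,1],[0,0,0,0.05,0,0,1],[0,0,0,0,0,0,1]]' 110
python3 go.py .594 .291 .184
```

```text
t: 6.75
position: [0.5933, 0.2915, 0.224]
tcp_rot: [-0.999, 1.338, 0.996]
ft_force: [-0.4, -0.3, -0.2]
finger_gap: 0.0238
t 6.75 pos [0.5933 0.2915 0.224 ] gap 0.0238 F [-0.4 -0.3 -0.2]
shift units [ 0.267 -0.006  0.   ] turn units [ 0.0017 -0.0033 -0.0012]
```

```bash
python3 -m crank '[[0,0,0,0.04,0,0,1],[0,0,0,0.04,0,0,1],[0,0,0,0.04,0,0,1],[0,0,0,0.04,0,0,1],[0,0,0,0.04,0,0,1],[0,0,0,0.03,0,0,1],[0,0,0,0,0,0,1],[0,0,0,0,0,0,1]]'
python3 go.py .594 .291 .184
```

```text
t: 7.55
position: [0.5936, 0.2915, 0.1886]
tcp_rot: [-1.0, 1.335, 0.995]
ft_force: [-1.3, 0.2, 3.1]
finger_gap: 0.0235
t 7.55 pos [0.5936 0.2915 0.1886] gap 0.0235 F [-1.3  0.2  3.1]
shift units [ 0.031 -0.004 -0.002] turn units [ 0.0018 -0.0026 -0.0002]
```

Drag of about 3–4 N is felt. Now small steps until it stops.

```bash
python3 -m crank '[[0,0,0,0.015,0,0,1],[0,0,0,0.015,0,0,1],[0,0,0,0.01,0,0,1],[0,0,0,0.01,0,0,1],[0,0,0,0.01,0,0,1],[0,0,0,0.01,0,0,1],[0,0,0,0.01,0,0,1],[0,0,0,0.01,0,0,1]]' 120
python3 go.py .594 .291 .184
```

```text
t: 8.35
position: [0.5946, 0.2912, 0.1837]
tcp_rot: [-1.001, 1.327, 0.99]
ft_force: [-7.3, -2.7, 17.1]
finger_gap: 0.0238
t 8.35 pos [0.5946 0.2912 0.1837] gap 0.0238 F [-7.3 -2.7 17.1]
shift units [-0.002  0.003 -0.003] turn units [ 0.0017 -0.0004  0.0037]
```

Contact with the bottom at the predicted height. Now a firmer press.

```bash
python3 -m crank '[[0,0,0,0.015,0,0,1],[0,0,0,0.018,0,0,1],[0,0,0,0.02,0,0,1],[0,0,0,0.02,0,0,1],[0,0,0,0.02,0,0,1],[0,0,0,0.02,0,0,1],[0,0,0,0.02,0,0,1],[0,0,0,0.02,0,0,1]]'
python3 go.py .594 .291 .184
python3 - <<'E'
from cell import arm
import cv2,numpy as np
d=arm.get_image("scene");cv2.imwrite("pics/c5.png",cv2.resize(d["img"][170:340,230:400,::-1],(600,600),interpolation=cv2.INTER_CUBIC))
E
```

```text
t: 9.15
position: [0.5952, 0.2907, 0.1836]
tcp_rot: [-1.005, 1.309, 0.981]
ft_force: [-11.4, -4.6, 32.4]
finger_gap: 0.0238
t 9.15 pos [0.5952 0.2907 0.1836] gap 0.0238 F [-11.4  -4.6  32.4]
shift units [-0.003  0.008 -0.   ] turn units [0.0017 0.004  0.0115]
```

View pics/c5.png

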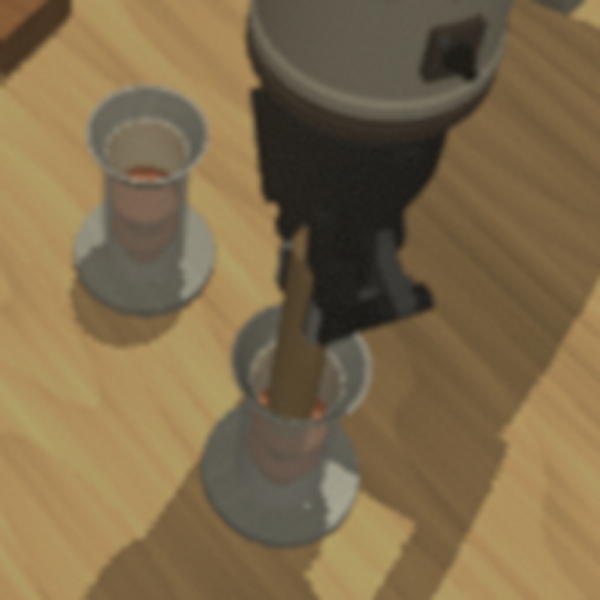

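The copper now sits just as far below the mouth as in the twin tube: crop (290,405) against (145,175). I relax the press, level the rod, and open.

```bash
python3 -m crank '[[0,0.002,0.006,0,0,0,1],[0,0,0,0,0,0,1],[0,0,0,0,0,0,1],[0,0,0,0,0,0,1],[0,0,0,0,0,0,1],[0,0,0,0,0,0,1],[0,0,0,0,0,0,1],[0,0,0,0,0,0,1]]'
python3 go.py .594 .291 .184
```

```text
t: 10.0
position: [0.5952, 0.2907, 0.1839]
tcp_rot: [-1.001, 1.319, 0.989]
ft_force: [-1.3, -1.1, 2.9]
finger_gap: 0.0234
t 10.0 pos [0.5952 0.2907 0.1839] gap 0.0234 F [-1.3 -1.1  2.9]
shift units [-0.001  0.008 -0.001] turn units [0.0017 0.0023 0.0062]
```

```bash
python3 -m crank '[[0,0.002,0.006,0,0.006,0,1],[0,0,0,0,0,0,1],[0,0,0,0,0,0,0.35],[0,0,0,0,0,0,0.3],[0,0,0,0,0,0,0.2],[0,0,0,0,0,0,0],[0,0,0,0,0,0,-0.5],[0,0,0,0,0,0,-1]]' 20
python3 go.py .594 .291 .29
python3 - <<'E'
from cell import arm
import cv2,numpy as np
d=arm.get_image("scene");cv2.imwrite("pics/c6.png",cv2.resize(d["img"][170:340,230:400,::-1],(600,600),interpolation=cv2.INTER_CUBIC))
E
```

```text
t: 10.8
position: [0.5942, 0.291, 0.1831]
tcp_rot: [-0.996, 1.332, 0.998]
ft_force: [0.2, -0.6, 0.4]
finger_gap: 0.0702
t 10.8 pos [0.5942 0.291  0.1831] gap 0.0702 F [ 0.2 -0.6  0.4]
shift units [-0.713  0.002 -0.001] turn units [ 0.0017 -0.0001 -0.0008]
```

View pics/c6.png

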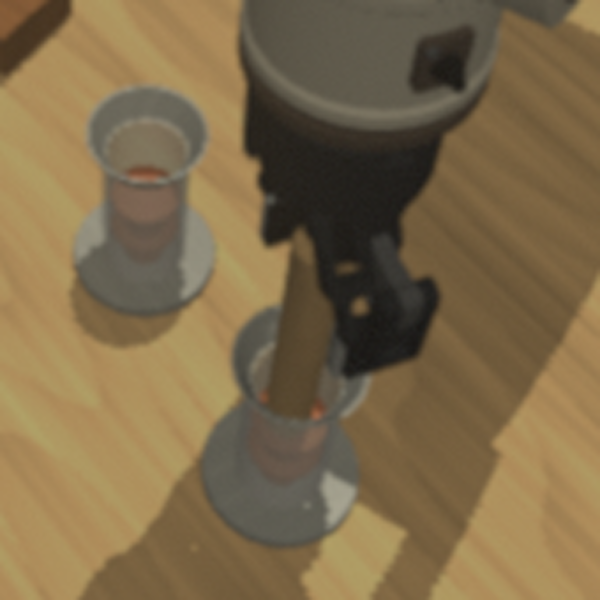

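The fingers are open and the rod is still upright in the tube (foot at crop (295,410)). I retract straight up.

```bash
python3 -m crank '[[0,0,0,0,0,0,-1],[0,0,0,-0.05,0,0,-1],[0,0,0,-0.15,0,0,-1],[0,0,0,-0.2,0,0,-1],[0,0,0,-0.2,0,0,-1],[0,0,0,-0.2,0,0,-1],[0,0,0,-0.15,0,0,-1],[0,0,0,-0.1,0,0,-1]]'
python3 go.py .45 .2 .33
```

```text
t: 11.65
position: [0.5932, 0.2905, 0.3476]
tcp_rot: [-0.995, 1.334, 0.999]
ft_force: [-0.1, 0.4, -0.3]
finger_gap: 0.0848
t 11.65 pos [0.5932 0.2905 0.3476] gap 0.0848 F [-0.1  0.4 -0.3]
shift units [ 0.122  0.746 -0.848] turn units [ 0.0017 -0.0008 -0.0018]
```

Now I move sideways, clear of the view, wait a moment, and check.

```bash
python3 -m crank '[[0,0,0,0,0.2,0,-1],[0,0,0,0,0.25,0,-1],[0,0,0,0,0.25,0,-1],[0,0,0,0,0.2,0,-1],[0,0,0,0,0.1,0,-1],[0,0,0,0,0,0,-1],[0,0,0,0,0,0,-1],[0,0,0,0,0,0,-1]]'
python3 - <<'E'
from cell import arm
import cv2,numpy as np
from h import *
a=arm.get_image("top");b=arm.get_image("scene")
f=lambda d,x,y,w,h:cv2.resize(d["img"][y:y+h,x:x+w,::-1],(400,500),interpolation=cv2.INTER_CUBIC)
cv2.imwrite("pics/c7.png",np.hstack([f(a,100,100,80,100),f(b,250,180,120,150)]))
for n,d in(("top",a),("scene",b)): print(n,"expected rod top/capsule top",proj(d,np.array([.594,.291,.24])).round(1),proj(d,np.array([.594,.291,.07])).round(1))
E
```

```text
t: 12.45
position: [0.4463, 0.3332, 0.3546]
tcp_rot: [-0.994, 1.327, 0.995]
ft_force: [0.3, -1.7, -0.8]
finger_gap: 0.0854
top expected rod top/capsule top [118.8 139.5] [143.4 151. ]
scene expected rod top/capsule top [321.4 238.6] [311.6 288.2]
```

View pics/c7.png

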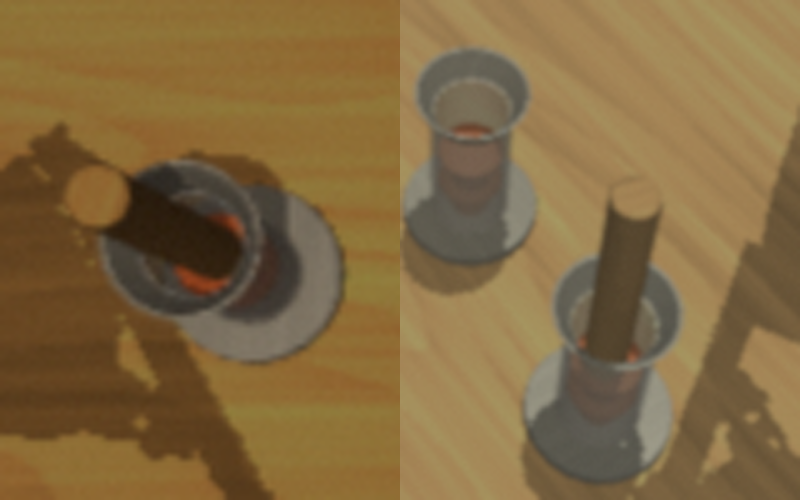

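The rod top is at top (119.6,139.2) and scene (320.8,239.4), within a pixel of an upright rod with its top at 240 mm. The gripper is clear of everything.

```bash
python3 -c "
from cell import arm
print(arm.close_job())"
```

```text
the job is handed in; nothing more can be done
None
```

I took the rod from the block and pushed the stuck capsules to the bottom of their tube. I pressed with about 32 N at the end, then let go and moved the arm clear. The job was handed in at about 12.5 s, with the rod standing upright in that tube.

- **Capsules:** the push stopped dead with the tool at z = 0.1837 m, against 0.184 m predicted for capsules on the bottom. Their level in the picture also matches the twin tube.
- **Rod:** after release, its top lies within about 1 pixel in both views of where an upright rod resting on the lowered capsules should be.
- **Side force:** during the press there was also about 12 N sideways and a tilt of about 1.5°. I removed both before opening the gripper. None of my checks failed or disagreed.

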